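# Erect a porcelain tray in its gluing jig and hold the clamp arm home

### The arm

A 6-joint arm with a two-finger parallel gripper is mounted at the origin on the work surface. World frame = base frame: x ahead of the robot, y to its left, z up, the work surface at z = 0. Lengths are in m, angles in rad, forces in N, time in s.
With the tool pointing down it reaches from about 0.35 to 0.975 m from the base axis. Payload 4.9 kg.
Tool frame: the origin (TCP) lies midway between the tips of the shut fingers; the grasp point (between the pads) lies 19 mm behind it; z points along the fingers, y is the line along which they close (so a half turn about z gives the same grasp; the last joint's range is limited). The gripper opens to 85 mm and grips with 20 to 120 N. Pads are 22 mm wide; open, the fingers measure 114 mm over their backs; the gripper's body (76 mm by 85 mm) begins 54 mm behind the grasp point. The pads swing forward as they close: fully open they stand 13 mm farther back than shut.
Start: joints at [1.228, 0.053, 1.613, -0, 1.476, -0.119], TCP at [0.139, 0.609, 0.231] pointing down, gripper open.
Joint ranges: [-3.01, 3.01], [-1.01, 2.22], [0.06, 2.58], [-1.02, 4.17], [0.09, 2.62], [-3.14, 3.14]. Speed limits (rad/s): [2.57, 2.57, 3.14, 3.14, 3.14, 3.14].

### API

Orientations are given as a rotation vector (axis times angle).
In Python, from station import ctrl, optics, job gives the robot as it stands.
- The arm moves only by the shell command python3 -m jog 'ROWS' [OPENING] [FORCE]. ROWS is JSON, a list of rows, each a list of 2 entries, a list of its own where there are three numbers: the shift along the tool's x, y, z in m, then the turn, a rotation vector about the tool's x, y, z in rad. A call has 1 to 5 rows; each row is the pose to reach, as a shift and turn from the pose commanded when the call began, along the tool's axes at that moment; what a row does not reach only later rows make up. A row lasts 1/10 s, in which the tool goes at most 50 mm and 8.59 degrees, less where a joint would pass 70% of its speed; a pose out of reach is approached as far as the arm can. A call with a gripper value outside its range is refused whole. OPENING is the opening, from 0 (shut) to 1 (fully open), set as the call begins (- or left out, the last holds). The fingers move at their own pace and stop on an object; FORCE is the grip in N (left out, the last holds). Time passes only in rows, so rows that repeat a pose let the fingers close. It gives the time, the measured TCP pose, the force, the opening and the grip force at its end, in the units of the state.
- ctrl.get_obs(): the state, without advancing time (a new reading comes with each control period).
- optics.get_image(name): name is "side" or "top" or "wrist"; returns a dict with "image" (480x640x3 uint8, blue, green, red), "fx", "fy", "cx", "cy" (pixels), "rvec" (rotation vector, rad) and "tvec" (3), from world to camera coordinates, as OpenCV has them; the wrist camera has in their place "mount" (4x4, takes a point from camera to tool coordinates, whose origin is the TCP and whose axes are the flange's). Camera axes: x right, y down, z forward; pixel columns grow to the right and rows downward; lengths in m; the calibration is good to about 2 mm. A picture is of the moment at which its call begins: read the wrist's pose just before it. There is no depth.
- job.finish_job(): hands the job in; it is judged then, once.
The state is a dict: "t": time; "q": joint angles; "dq": joint speeds; "effort": joint torques, N m; "tool_pos": TCP position; "tool_rot": TCP orientation; "contact_force": force on the tool from outside, world axes, zero at the start; "wrist_torque": the same for the moment, N m; "opening": finger opening in m; "grip_force": force on a finger pad.
Only numpy, scipy, OpenCV 4.12 (cv2) and the standard library are available. Lean on these libraries where they do the work, as an engineer would, in place of code of your own. Each camera call takes 0.05 s, during which the arm holds its last target. There are 200 camera calls.

### The job

Make up the cardboard tray lying open in the gluing jig: raise its three flat walls (left, right and far) until they stand upright like the near one. Then take the sprung clamp arm by its upright handle, swing it in past its ratchet click until its pad bears firmly on the outside of the left wall, and finish while still holding it pressed there: the ratchet has slack and lets the pad back off the wall when the handle is released, and the glue is still wet. Do not disturb the porcelain and the other things standing around the jig.

Things in the scene. Friction and masses are not known exactly. Their poses are not given: they have to be found in the camera images.
- jig: Tray-gluing jig, fixed: plywood board 280 x 275 x 18 mm with a raised bed that carries a cardboard tray. Left, right, near and far are as the robot sees it. Origin on the bench under the tray floor's centre; x points to the near wall (towards the robot), y to the right wall, z up. Floor 130 (x) x 180 (y) mm, upper face at z = 79 mm; upright walls reach z = 134 mm. The near wall already stands, against a steel fence.
- wall_right (a joint): Joint of the right (jig +y) wall of the corrugated tray in the jig: 0 = folded out flat (level), 1.571 rad = upright (its stop). Starts nearly flat (0.05 to 0.35). A 128 mm long, 55 mm high, 4 mm thick board, about 20 g, hinged along the crease at the tray floor; the crease is stiff enough (0.02 N m) that the wall stays at whatever angle it is left. 
- wall_back (a joint): Joint of the far (jig -x) wall of the corrugated tray in the jig: 0 = folded out flat (level), 1.571 rad = upright (its stop). Starts nearly flat (0.05 to 0.35). A 180 mm long, 55 mm high, 4 mm thick board, about 20 g, hinged along the crease at the tray floor; the crease is stiff enough (0.02 N m) that the wall stays at whatever angle it is left. Two 30 mm glue tabs stand up at its two ends.
- wall_left (a joint): Joint of the left (jig -y) wall of the corrugated tray in the jig: 0 = folded out flat (level), 1.571 rad = upright (its stop). Starts nearly flat (0.05 to 0.35). A 128 mm long, 55 mm high, 4 mm thick board, about 20 g, hinged along the crease at the tray floor; the crease is stiff enough (0.02 N m) that the wall stays at whatever angle it is left. The one the clamp pad presses on.
- edge_right (a point): Middle of the free (outer) edge of the right wall, half-way through its 4 mm thickness; it moves with the wall, on a 55 mm radius about the crease. The crease lies in the jig frame at y = +90 mm, running along x, height z = 79 mm. There is free space of about 57 mm under the flat wall, above the 18 mm base board.
- edge_back (a point): Middle of the free (outer) edge of the far wall, half-way through its 4 mm thickness; it moves with the wall, on a 55 mm radius about the crease. The crease lies in the jig frame at x = -65 mm, running along y, height z = 79 mm. There is free space of about 57 mm under the flat wall, above the 18 mm base board.
- edge_left (a point): Middle of the free (outer) edge of the left wall, half-way through its 4 mm thickness; it moves with the wall, on a 55 mm radius about the crease. The crease lies in the jig frame at y = -90 mm, running along x, height z = 79 mm. There is free space of about 57 mm under the flat wall, above the 18 mm base board.
- clamp (a joint): Swing of the green clamp arm: 0 = parked, pointing out to the left (jig -y); grows clockwise seen from above; at 1.45 it points away from the robot (jig -x), along the left wall. A spring drives it back: 2.5 N at the handle parked, 10 N home. Three ratchet clicks, the last at 1.32; there the ratchet alone keeps it, pad 9 mm off the wall. The pad meets the wall at 1.41 and yields a little; stop 1.49.
- handle (a point): Centre of the clamp arm's handle: an upright, freely turning black cylinder 26 mm in diameter and 66 mm tall (z = 129 to 195 mm), at the free end of the arm, 165 mm from the pivot axis; this point is at half its height, z = 162 mm. It moves with the arm on a level circle about the pivot.
- pivot (a point): Point on the clamp arm's upright pivot axis, at the height of the arm (z = 102 mm; arm 18 mm wide), jig frame x = 98, y = -117 mm.
- celadon_dish: Bystander: pale green porcelain dish 104 mm across with a white lotus in it, 45 mm high; origin under its centre.
- cobalt_dish: Bystander: dark blue porcelain dish 96 mm across with a white lotus in it, 42 mm high; origin under its centre.
- lotus: Bystander: loose white porcelain lotus, 56 mm across, 38 mm high; origin under its centre.
- spacer_block: Bystander: plain wooden spacer block 62 x 42 x 40 mm high; origin under its centre.
- tape_roll: Bystander: roll of brown tape lying flat, 100 mm across, 45 mm high; origin under its centre.
- black_pot: Bystander: small black glazed pot, 82 mm across, 70 mm high; origin under its centre.
- brush: Bystander: glue brush, 170 mm long, lying flat; origin under it.

How it is judged:
On the way, in this order (a step that is already met when the one before it is completed fails the run):
1. left, right and far walls all stand upright, with the clamp arm still swung out (value of joint each of wall_left, wall_back, wall_right above 1.45 rad and value of joint clamp below 1.2 rad), for 0.2 s.
2. the clamp arm is pushed in past the last click of its ratchet (value of joint clamp above 1.35 rad), for 0.1 s.
At the end, for the whole second after the job is handed in: Left, right and far walls within about 7 degrees of upright (above 1.45 rad); the clamp arm held still, past its click with its pad on the left wall (above 1.395 rad; the ratchet alone leaves it lower), and the robot bearing on the arm or handle with over 2 N (value of joint each of wall_left, wall_back, wall_right above 1.45 rad and value of joint clamp above 1.395 rad and velocity of joint clamp between -0.05 and 0.05 rad/s and contact force between any of the fingers, the arm and clamp above 2 N); the arm keeps its last pose, push and grip.
It fails at once if a dish, the loose lotus, the pot, the block, the tape or the brush is knocked more than 30 mm from its place (distance of any of celadon_dish, cobalt_dish, lotus, spacer_block, tape_roll, black_pot, brush from where it was at the start of the episode above 0.03 m).
It also fails if it takes over 72 s, if anything falls off the work surface, if the arm or the gripper's body presses on something with over 40 N, if the wrist force passes 120 N, or if a joint passes its speed limit or range.

## Working session

There is one attempt and no reset: what is moved stays moved. The work goes in short steps, Python scripts to look and compute and a shell command to move; the robot and the scene stay as the last step left them, time stands still between calls to the robot, and variables do not carry over. Pictures are saved under pics/ and viewed, at most 10 in all, crops included, and the job is handed in when it is done.

```bash
ls; mkdir -p pics
python3 - <<'E'
from station import ctrl, optics
import cv2
o=ctrl.get_obs();print(o)
for n in ("side","top"):
    d=optics.get_image(n);cv2.imwrite(f"pics/{n}0.png",d["image"]);print(n,[d[k] for k in("fx","fy","cx","cy","rvec","tvec")])
E
```

```text
pics
{'t': 0.0, 'q': array([ 1.22799987e+00,  5.33675308e-02,  1.61428564e+00,  4.83858989e-06,
        1.47599761e+00, -1.18965690e-01]), 'dq': array([ 0.00093262,  0.00085186, -0.00079158,  0.00131317, -0.00148063,
       -0.00093343]), 'effort': array([-3.46499975e-03, -3.93684018e+01, -3.70174885e+01, -2.84876332e-04,
        7.03864556e-03,  6.61520076e-06]), 'tool_pos': array([0.13849695, 0.60882723, 0.2300614 ]), 'tool_rot': array([-0.35080648, -3.12146454,  0.0031449 ]), 'contact_force': array([-0.17896371, -1.02325221,  0.6164109 ]), 'wrist_torque': array([-0.05878372,  0.01964574, -0.02326732]), 'grip_force': 0.0, 'opening': 0.08520065517174157}
side [515.5286482713769, 515.5286482713769, 321.6544434201444, 227.1844495585291, array([ 2.16124165, -0.24144938,  0.12806781]), array([-0.50042689,  0.19611052,  0.94025455])]
top [484.8783564374196, 484.8783564374196, 325.61916316140577, 230.75619741993273, array([ 2.17500506, -2.16234655,  0.18729575]), array([0.01308157, 0.51090438, 0.97540783])]
```

View pics/top0.png

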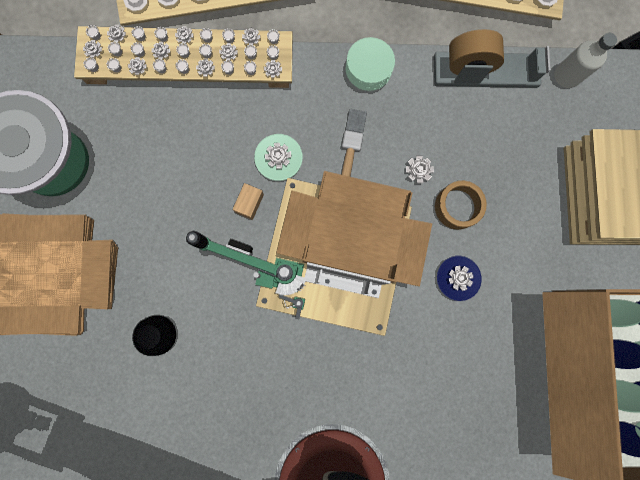

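View pics/side0.png

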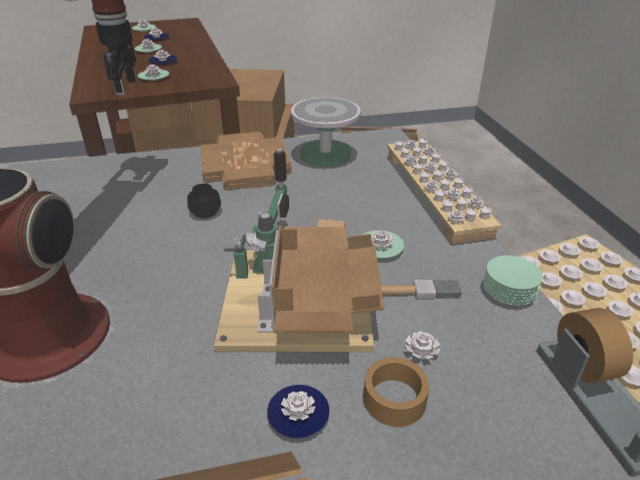

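The top view shows the jig at about (340,255), rotated by about 12°. The handle is at (195,238), the pivot at (285,271), and the board corners at (288,180), (257,306) and (385,334). I'll zoom in for accurate features.

```bash
cat > h.py <<'E'
import numpy as np, cv2
from scipy.spatial.transform import Rotation as R
def back(d,u,v,z):
    M=R.from_rotvec(d["rvec"]).as_matrix(); c=-M.T@d["tvec"]
    r=M.T@np.array([(u-d["cx"])/d["fx"],(v-d["cy"])/d["fy"],1]); return c+r*(z-c[2])/r[2]
def proj(d,P):
    M=R.from_rotvec(d["rvec"]).as_matrix(); p=np.atleast_2d(P)@M.T+d["tvec"]
    return p[:,:2]/p[:,2:]*[d["fx"],d["fy"]]+[d["cx"],d["cy"]]
E
python3 - <<'E'
from h import *
from station import optics
d=optics.get_image("top")
for n,u,v,z in [("FL",288,180,.018),("NL",257,306,.018),("NR",385,334,.018),("piv",285,271,.115),("handle",195,238,.195),("celadon",278,157,.02),("block",248,201,.04),("pot",155,335,.07),("tape",462,205,.045),("cobalt",460,278,.02),("lotus",419,170,.02),("brush end",347,175,.01)]:
    print(n,back(d,u,v,z).round(3))
im=d["image"][150:350,170:450]
cv2.imwrite("pics/topc.png",cv2.resize(im,(798,570),interpolation=cv2.INTER_CUBIC))
E
```

```text
FL [0.622 0.096 0.018]
NL [0.355 0.157 0.018]
NR [ 0.299 -0.108  0.018]
piv [0.423 0.096 0.115]
handle [0.474 0.248 0.195]
celadon [0.672 0.118 0.02 ]
block [0.571 0.178 0.04 ]
pot [0.301 0.346 0.07 ]
tape [ 0.566 -0.27   0.045]
cobalt [ 0.415 -0.268  0.02 ]
lotus [ 0.647 -0.186  0.02 ]
brush end [ 0.637 -0.031  0.01 ]
```

View pics/topc.png

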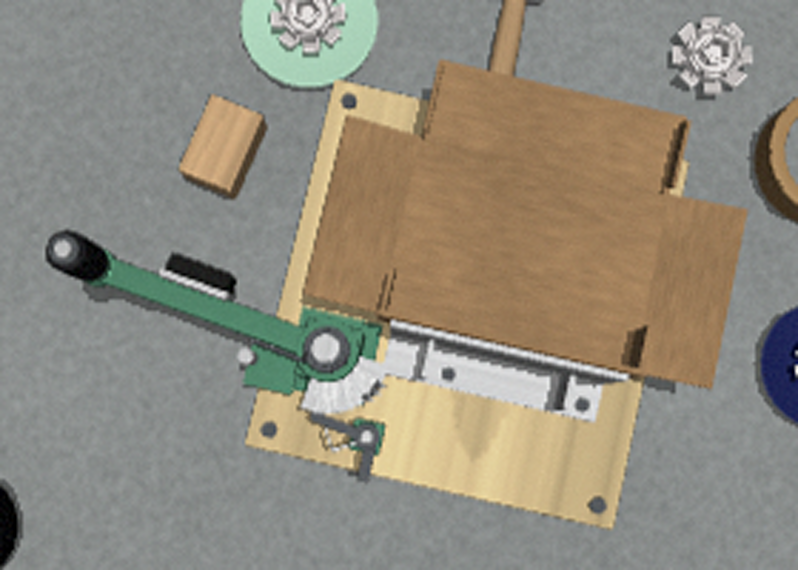

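Everything's visible: the handle is at top px (192,237), the pivot cap at (284,272), and the near wall's top corners at about (306,263) and (391,283). I'll fit the jig pose and check it with an overlay on the side view.

```bash
cat > fit.py <<'E'
from h import *
from scipy.optimize import least_squares
from station import optics
d=optics.get_image("top"); s=optics.get_image("side")
px=lambda a,b:np.array([170+a*280/798,150+b*200/570])
o=[(px(388,322),(.067,-.09,.134)),(px(632,378),(.067,.09,.134)),(px(62,248),(.098-.165*np.sin(.12),-.117-.165*np.cos(.12),.195)),(px(326,348),(.098,-.117,.12))]
J=np.array([a[1] for a in o]);U=np.array([a[0] for a in o])
def W(p,J):
    c,si=np.cos(p[2]),np.sin(p[2]); J=np.atleast_2d(J)
    return np.c_[p[0]+c*J[:,0]-si*J[:,1],p[1]+si*J[:,0]+c*J[:,1],J[:,2]]
r=least_squares(lambda p:(proj(d,W(p,J))-U).ravel(),[.492,-.038,np.pi-.21])
print(r.x,r.fun.round(1)); np.save("jig.npy",r.x); p=r.x
def edge(k,th):
    R_,z=.055*np.cos(th),.079+.055*np.sin(th)
    return {'r':[(a,.09+R_,z) for a in(-.064,.064)],'l':[(a,-.09-R_,z) for a in(-.064,.064)],'b':[(-.065-R_,a,z) for a in(-.09,.09)]}[k]
out=[]
for m,(x0,y0,w,h) in((d,(170,110,280,240)),(s,(200,140,280,240))):
    im=cv2.resize(m["image"],None,fx=2,fy=2,interpolation=cv2.INTER_CUBIC)
    L=lambda A,c:cv2.polylines(im,[np.int32(2*proj(m,W(p,A)))],True,c,1)
    L([(.065,-.09,.079),(.065,.09,.079),(-.065,.09,.079),(-.065,-.09,.079)],(0,0,255))
    for k in'rlb':
        L(edge(k,.05),(255,0,0));L(edge(k,.35),(0,255,0))
    L([(.067,-.09,.134),(.067,.09,.134)],(255,0,255)); L([J[2],J[2]*[1,1,0]+[0,0,.129]],(0,255,255))
    out.append(im[2*y0:2*(y0+h),2*x0:2*(x0+w)])
cv2.imwrite("pics/ov.png",cv2.resize(np.vstack(out),(560,960))[:, :] if 0 else cv2.resize(np.hstack(out),(800,343)))
E
python3 fit.py
```

```text
[ 0.48540531 -0.03943339  2.90292784] [-4.3 -2.7  4.1  1.1  0.8  0.2 -0.6  1.3]
```

View pics/ov.png

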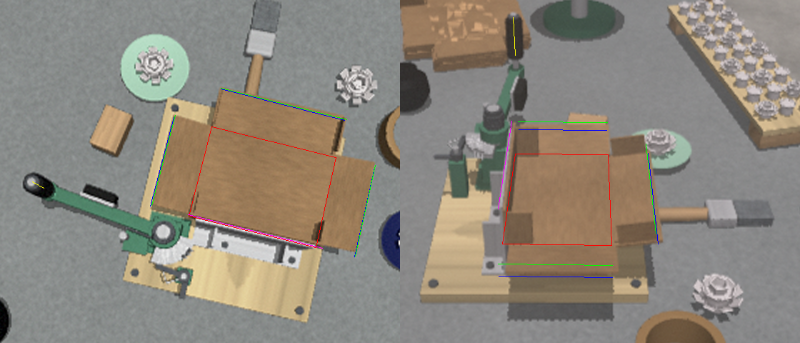

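The overlay matches both views to about 4 mm: the wall edges lie between the 0.05 and 0.35 rad lines, and the handle fits. Next I'll write a row calculator.

```bash
cat > plan.py <<'E'
import sys,json
from h import *
from station import ctrl
P0=np.array([.487,-.039]);YAW=2.912
c,s=np.cos(YAW),np.sin(YAW);ex=np.array([c,s,0]);ey=np.array([-s,c,0])
def ori(direction,beta):   # inward direction in jig axes (x,y), tilt from vertical in degrees
    a=direction[0]*ex+direction[1]*ey; b=np.radians(beta)
    D=np.c_[ex,-ey,[0,0,-1]]          # down, tool x = jig x, tool y = jig -y
    return R.from_rotvec(np.cross([0,0,-1],a)*b)*R.from_matrix(D)
def rows(wps,direction=(0,0),beta=0):
    o=ctrl.get_obs();T=R.from_rotvec(o["tool_rot"]);G=ori(direction,beta)
    for x,y,z in wps:
        w=np.r_[P0,0]+x/1e3*ex+y/1e3*ey+[0,0,z/1e3]
        print(json.dumps([(T.inv().apply(w-o["tool_pos"])).round(3).tolist(),(T.inv()*G).as_rotvec().round(3).tolist()]))
def where():
    o=ctrl.get_obs();r=o["tool_pos"]-np.r_[P0,0]
    print("t%.1f jig mm"%o["t"],(1e3*np.array([r@ex,r@ey,r[2]])).round(1),"F",o["contact_force"].round(1),"q",o["q"].round(2),"z",R.from_rotvec(o["tool_rot"]).as_matrix()[:,2].round(2))
if __name__=="__main__":
    where(); a=json.loads(sys.argv[1]) if len(sys.argv)>1 else []
    if a: rows(a[0],a[1],a[2])
E
python3 plan.py '[[[-180,0,310]],[0,0],0]'
```

```text
t0.2 jig mm [ 486.7 -551.8  230.7] F [-0.5 -0.  -0.6] q [ 1.23  0.05  1.61 -0.    1.48 -0.12] z [-0. -0. -1.]
[[-0.664, -0.556, -0.079], [-0.001, -0.0, 0.006]]
```

```bash
python3 -m jog '[[[0,0,-0.08],[0,0,0]],[[0,0,-0.08],[0,0,0]],[[-0.664,-0.556,-0.08],[0,0,0]],[[-0.664,-0.556,-0.08],[0,0,0]],[[-0.664,-0.556,-0.08],[0,0,0]]]' 0 40; python3 plan.py '[[[-180,0,310]],[0,0],0]'
```

```text
t: 0.75
tool_pos: [0.23, 0.4888, 0.3115]
tool_rot: [0.349, 3.122, 0.001]
contact_force: [0.9, 0.4, 0.2]
opening: 0.0121
grip_force: 0.0
t0.8 jig mm [ 370.3 -455.5  311.5] F [0.9 0.4 0.2] q [ 0.99 -0.19  1.71 -0.    1.62 -0.36] z [ 0.  0. -1.]
[[-0.547, -0.459, 0.002], [0.0, 0.0, 0.007]]
```

```bash
r='x'; for i in 1 2 ; do :; done; python3 -m jog '[[[-0.547,-0.459,0],[0,0,0]],[[-0.547,-0.459,0],[0,0,0]],[[-0.547,-0.459,0],[0,0,0]],[[-0.547,-0.459,0],[0,0,0]],[[-0.547,-0.459,0],[0,0,0]]]' >/dev/null;  python3 -m jog '[[[-0.35,-0.294,0],[0,0,0]],[[-0.35,-0.294,0],[0,0,0]],[[-0.35,-0.294,0],[0,0,0]],[[-0.35,-0.294,0],[0,0,0]],[[-0.35,-0.294,0],[0,0,0]]]'; python3 plan.py '[[[-180,0,310]],[1,0],45]'
```

```text
t: 1.75
tool_pos: [0.5324, 0.0896, 0.3114]
tool_rot: [0.351, 3.121, 0.0]
contact_force: [0.3, 0.4, 0.5]
opening: 0.0002
grip_force: 0.0
t1.8 jig mm [ -14.9 -135.5  311.4] F [0.3 0.4 0.5] q [ 0.03 -0.19  1.71  0.    1.62 -1.32] z [ 0.  0. -1.]
[[-0.164, -0.136, 0.001], [-0.002, 0.786, 0.005]]
```

```bash
python3 -m jog '[[[-0.164,-0.136,0],[0,0.786,0]],[[-0.164,-0.136,0],[0,0.786,0]],[[-0.164,-0.136,0],[0,0.786,0]],[[-0.164,-0.136,0],[0,0.786,0]],[[-0.164,-0.136,0],[0,0.786,0]]]';python3 plan.py '[[[-180,0,310]],[1,0],45]'
```

```text
t: 2.25
tool_pos: [0.6629, -0.0821, 0.3098]
tool_rot: [-0.273, -2.373, -0.107]
contact_force: [-0.7, -0.5, -0.3]
opening: -0.0001
grip_force: 0.0
t2.2 jig mm [-181.1    1.9  309.8] F [-0.7 -0.5 -0.3] q [-0.23  0.61  0.93 -0.    2.36 -1.58] z [-0.67  0.15 -0.73]
[[0.001, 0.002, 0.001], [-0.001, 0.03, 0.0]]
```

```bash
python3 plan.py '[[[-165,0,110],[-165,0,50],[-120,0,50],[-116,0,62],[-114,0,76],[-112,0,90]],[1,0],45]'
```

```text
t2.2 jig mm [-181.1    1.9  309.8] F [-0.7 -0.5 -0.3] q [-0.23  0.61  0.93 -0.    2.36 -1.58] z [-0.67  0.15 -0.73]
[[-0.125, 0.002, 0.157], [-0.001, 0.03, 0.0]]
[[-0.166, 0.002, 0.2], [-0.001, 0.03, 0.0]]
[[-0.134, 0.002, 0.231], [-0.001, 0.03, 0.0]]
[[-0.122, 0.002, 0.225], [-0.001, 0.03, 0.0]]
[[-0.111, 0.002, 0.216], [-0.001, 0.03, 0.0]]
[[-0.1, 0.002, 0.207], [-0.001, 0.03, 0.0]]
```

```bash
python3 -m jog '[[[-0.125,0.002,0.157],[0,0.03,0]],[[-0.125,0.002,0.157],[0,0.03,0]],[[-0.125,0.002,0.157],[0,0.03,0]],[[-0.125,0.002,0.157],[0,0.03,0]],[[-0.125,0.002,0.157],[0,0.03,0]]]' | grep -A9 force; python3 -c "
from station import optics;import cv2
cv2.imwrite('pics/s1.png',optics.get_image('side')['image'])"; python3 plan.py '[[[-165,0,50],[-120,0,50],[-116,0,62],[-114,0,76],[-112,0,90]],[1,0],45]'
```

```text
contact_force: [-1.1, -0.4, -0.6]
opening: 0.0
grip_force: 0.0
t2.8 jig mm [-160.    -4.1  106.9] F [-0.2  0.2  0. ] q [-0.22  0.72  1.13 -0.    2.09 -1.57] z [-0.69  0.16 -0.7 ]
[[-0.044, -0.004, 0.036], [-0.004, -0.005, 0.004]]
[[-0.012, -0.004, 0.068], [-0.004, -0.005, 0.004]]
[[-0.001, -0.004, 0.063], [-0.004, -0.005, 0.004]]
[[0.01, -0.004, 0.054], [-0.004, -0.005, 0.004]]
[[0.022, -0.004, 0.046], [-0.004, -0.005, 0.004]]
```

View pics/s1.png

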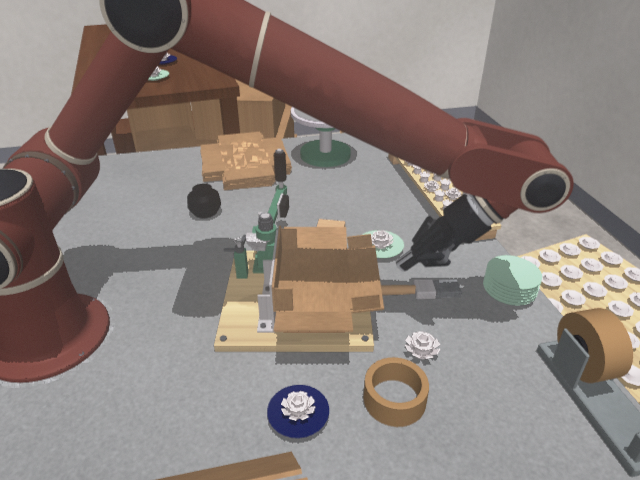

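The tool is beyond the far wall (tip at px (405,265)), tilted 45° and clear of the forearm, brush and dish. I'll go down and in under the wall.

```bash
python3 -m jog '[[[-0.044,-0.004,0.036],[0,0,0]],[[-0.044,-0.004,0.036],[0,0,0]],[[-0.03,-0.004,0.05],[0,0,0]],[[-0.012,-0.004,0.068],[0,0,0]],[[-0.012,-0.004,0.068],[0,0,0]]]' | grep -A9 force; python3 plan.py '[[[-118,0,65],[-117,0,80],[-113,0,93],[-105,0,104],[-95,0,112],[-84,0,116],[-74,0,118],[-70,0,118]],[1,0],45]'
```

```text
contact_force: [0.2, -0.7, 0.6]
opening: 0.0001
grip_force: 0.0
t3.3 jig mm [-1.227e+02 -1.000e-01  5.760e+01] F [ 0.2 -0.7  0.6] q [-0.23  0.68  1.26 -0.    1.98 -1.58] z [-0.69  0.16 -0.71]
[[0.009, -0.0, -0.002], [-0.004, 0.006, 0.004]]
[[0.02, -0.0, -0.012], [-0.004, 0.006, 0.004]]
[[0.032, -0.0, -0.018], [-0.004, 0.006, 0.004]]
[[0.045, -0.0, -0.021], [-0.004, 0.006, 0.004]]
[[0.058, 0.0, -0.019], [-0.004, 0.006, 0.004]]
[[0.069, 0.0, -0.014], [-0.004, 0.006, 0.004]]
[[0.077, 0.0, -0.009], [-0.004, 0.006, 0.004]]
[[0.08, 0.0, -0.006], [-0.004, 0.006, 0.004]]
```

```bash
python3 -m jog '[[[0.009,0,-0.002],[0,0,0]],[[0.02,0,-0.012],[0,0,0]],[[0.032,0,-0.018],[0,0,0]],[[0.045,0,-0.021],[0,0,0]],[[0.058,0,-0.019],[0,0,0]]]' | grep -A9 force; python3 plan.py '[[[-95,0,112],[-84,0,116],[-76,0,118],[-73,0,118],[-71,0,118]],[1,0],45]'
```

```text
contact_force: [-0.1, -0.5, 0.6]
opening: -0.0002
grip_force: 0.4
t3.8 jig mm [-96.6   0.4 111.2] F [-0.1 -0.5  0.6] q [-0.23  0.57  1.33 -0.01  2.02 -1.58] z [-0.68  0.16 -0.71]
[[0.002, 0.0, 0.001], [-0.004, 0.009, 0.004]]
[[0.012, 0.0, 0.005], [-0.004, 0.009, 0.004]]
[[0.019, 0.0, 0.01], [-0.004, 0.009, 0.004]]
[[0.022, 0.001, 0.012], [-0.004, 0.009, 0.004]]
[[0.023, 0.001, 0.013], [-0.004, 0.009, 0.004]]
```

```bash
python3 -m jog '[[[0.006,0,0.003],[0,0,0]],[[0.012,0,0.005],[0,0,0]],[[0.019,0,0.01],[0,0,0]],[[0.022,0,0.012],[0,0,0]],[[0.023,0,0.013],[0,0,0]]]' | grep -A9 force; python3 -c "
from station import optics;import cv2
a=[cv2.resize(optics.get_image(n)['image'][y:y+240,x:x+280],(400,343)) for n,x,y in(('side',200,140),('top',170,110))]
cv2.imwrite('pics/s2.png',cv2.hconcat(a))"; python3 plan.py '[[[-65,0,118],[-69,0,118],[-120,0,150],[-120,0,150]],[1,0],45]'
```

```text
contact_force: [30.0, -6.5, -4.8]
opening: -0.0001
grip_force: 14.8
t4.4 jig mm [-77.1   0.5 115.5] F [26.1 -5.2 -5.1] q [-0.23  0.51  1.4  -0.    1.99 -1.58] z [-0.67  0.15 -0.73]
[[0.011, 0.001, 0.006], [-0.003, 0.03, 0.004]]
[[0.008, 0.001, 0.004], [-0.003, 0.03, 0.004]]
[[-0.008, 0.0, -0.055], [-0.003, 0.03, 0.004]]
[[-0.008, 0.0, -0.055], [-0.003, 0.03, 0.004]]
```

View pics/s2.png

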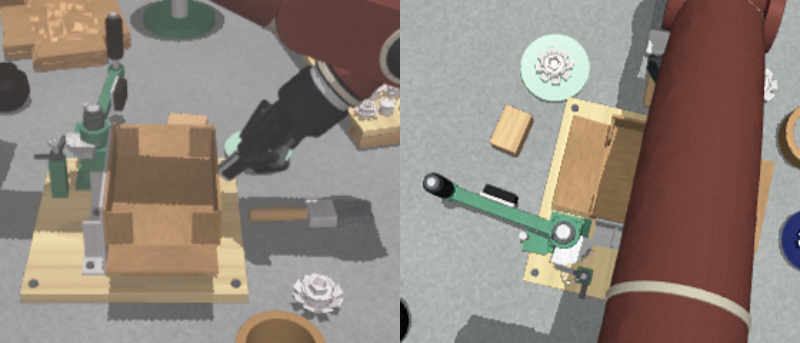

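The far wall is upright at its stop (contact 27 N), with its tabs inside. Next I back off and go to the left wall.

```bash
python3 -m jog '[[[-0.008,0,-0.055],[0,0,0]],[[-0.008,0,-0.055],[0,0,0]],[[0.10,0,-0.16],[0,0,0]],[[0.10,0,-0.16],[0,0,0]],[[0.10,0,-0.16],[0,-0.3,0]]]' | grep -A9 force;  python3 plan.py '[[[-80,-100,300],[-5,-210,300]],[0,0],0]'; python3 plan.py '[[[-5,-215,300]],[0,1],45]'
```

```text
contact_force: [0.2, -0.7, -0.4]
opening: 0.0001
grip_force: 0.0
t4.9 jig mm [-111.3    0.5  294.1] F [ 0.2 -0.7 -0.4] q [-0.23  0.37  1.23 -0.    2.17 -1.58] z [-0.58  0.13 -0.8 ]
[[0.028, 0.101, 0.014], [-0.002, -0.637, 0.005]]
[[0.088, 0.211, 0.058], [-0.002, -0.637, 0.005]]
t4.9 jig mm [-111.3    0.5  294.1] F [ 0.2 -0.7 -0.4] q [-0.23  0.37  1.23 -0.    2.17 -1.58] z [-0.58  0.13 -0.8 ]
[[0.088, 0.216, 0.058], [0.756, -0.602, 0.255]]
```

```bash
python3 -m jog '[[[0.088,0.216,0.058],[0.756,-0.602,0.255]],[[0.088,0.216,0.058],[0.756,-0.602,0.255]],[[0.088,0.216,0.058],[0.756,-0.602,0.255]],[[0.088,0.216,0.058],[0.756,-0.602,0.255]],[[0.088,0.216,0.058],[0.756,-0.602,0.255]]]' | grep -A9 force;  python3 plan.py '[[[-5,-215,300]],[0,1],45]'
```

```text
contact_force: [1.1, 0.4, -0.3]
opening: 0.0004
grip_force: 0.0
t5.4 jig mm [  -3.3 -216.9  305.2] F [ 1.1  0.4 -0.3] q [ 0.37  0.19  1.43 -0.43  1.98 -1.06] z [-0.27 -0.51 -0.82]
[[-0.002, 0.001, 0.005], [0.187, -0.138, 0.057]]
```

```bash
python3 -m jog '[[[0,0,0.005],[0.187,-0.138,0.057]],[[0,0,0.005],[0.187,-0.138,0.057]],[[0,0,0.005],[0.187,-0.138,0.057]]]' | grep -A9 force;  python3 plan.py '[[[-5,-190,110],[-5,-190,48],[-5,-147,48]],[0,1],45]'
```

```text
contact_force: [0.3, 0.7, -0.5]
opening: -0.0001
grip_force: 0.0
t5.7 jig mm [  -1.9 -213.5  297.3] F [ 0.3  0.7 -0.5] q [ 0.44  0.2   1.47 -0.63  1.95 -0.99] z [-0.17 -0.69 -0.71]
[[-0.005, 0.116, 0.149], [-0.001, -0.006, 0.009]]
[[-0.006, 0.16, 0.193], [-0.001, -0.006, 0.009]]
[[-0.006, 0.129, 0.223], [-0.001, -0.006, 0.009]]
```

A tilt straight out would bring the forearm over the handle. I'll lean the hand towards the far side instead: fingers pointing along jig (0.5, 0.87).

```bash
python3 plan.py '[[[-40,-205,300],[-45,-205,150]],[0.5,0.866],45]'
```

```text
t5.7 jig mm [  -1.9 -213.5  297.3] F [ 0.3  0.7 -0.5] q [ 0.44  0.2   1.47 -0.63  1.95 -0.99] z [-0.17 -0.69 -0.71]
[[-0.038, -0.008, 0.004], [-0.097, 0.349, -0.139]]
[[-0.045, 0.098, 0.11], [-0.097, 0.349, -0.139]]
```

```bash
python3 -m jog '[[[-0.038,-0.008,0.004],[-0.097,0.349,-0.139]],[[-0.038,-0.008,0.004],[-0.097,0.349,-0.139]],[[-0.038,-0.008,0.004],[-0.097,0.349,-0.139]],[[-0.045,0.098,0.11],[-0.097,0.349,-0.139]],[[-0.045,0.098,0.11],[-0.097,0.349,-0.139]]]' | grep -A9 force; python3 -m jog '[[[0,0,0],[0,0,0]]]' >/dev/null;  python3 plan.py '[[[-45,-205,110],[-40,-195,48],[-20,-149,48]],[0.5,0.866],45]'
```

```text
contact_force: [0.6, 0.6, -0.6]
opening: 0.0002
grip_force: 0.0
t6.3 jig mm [ -44.  -201.   194.9] F [-1.3  0.6 -0.9] q [ 0.29  0.47  1.32 -0.4   2.04 -1.1 ] z [-0.49 -0.51 -0.7 ]
[[-0.031, 0.055, 0.057], [-0.0, -0.011, -0.0]]
[[-0.05, 0.086, 0.108], [-0.0, -0.011, -0.0]]
[[-0.038, 0.052, 0.144], [-0.0, -0.011, -0.0]]
```

```bash
python3 -m jog '[[[-0.031,0.055,0.057],[0,0,0]],[[-0.031,0.055,0.057],[0,0,0]],[[-0.05,0.086,0.108],[0,0,0]],[[-0.05,0.086,0.108],[0,0,0]],[[-0.05,0.086,0.108],[0,0,0]]]' | grep -A9 force; python3 -c "
from station import optics;import cv2
a=[cv2.resize(optics.get_image(n)['image'][y:y+240,x:x+280],(400,343)) for n,x,y in(('side',200,120),('top',170,110))]
cv2.imwrite('pics/s3.png',cv2.hconcat(a))"; python3 plan.py '[[[-20,-149,48],[-20,-146,62],[-20,-144,78],[-20,-140,91],[-20,-132,102],[-20,-122,110],[-20,-111,114]],[0.5,0.866],45]'
```

```text
contact_force: [-0.1, 0.6, -0.0]
opening: 0.0001
grip_force: 0.0
t6.9 jig mm [ -46.1 -199.7   59.2] F [ 0.7 -0.1 -0.3] q [ 0.29  0.6   1.38 -0.38  1.85 -1.02] z [-0.48 -0.51 -0.71]
[[0.014, -0.03, 0.048], [0.007, 0.004, -0.007]]
[[0.018, -0.041, 0.04], [0.007, 0.004, -0.007]]
[[0.024, -0.052, 0.03], [0.007, 0.004, -0.007]]
[[0.028, -0.063, 0.023], [0.007, 0.004, -0.007]]
[[0.03, -0.076, 0.02], [0.007, 0.004, -0.007]]
[[0.032, -0.089, 0.02], [0.007, 0.004, -0.007]]
[[0.032, -0.1, 0.024], [0.007, 0.004, -0.007]]
```

View pics/s3.png

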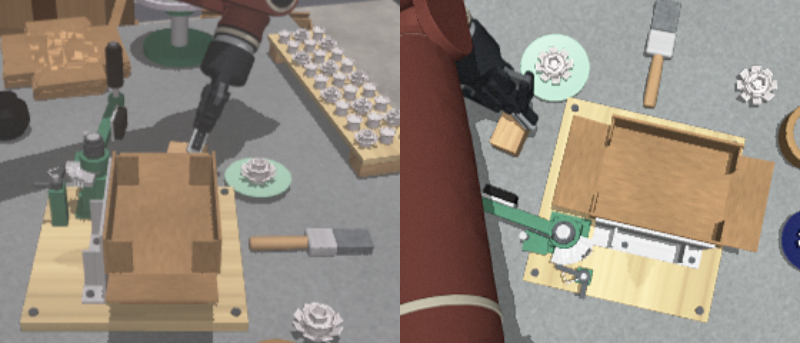

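The finger is outside the left wall, over the board edge near the block but above it (block 40 mm, tip about 59 mm). The far wall stays upright. Moving in.

```bash
python3 -m jog '[[[0.014,-0.03,0.048],[0,0,0]],[[0.014,-0.03,0.048],[0,0,0]],[[0.014,-0.03,0.048],[0,0,0]],[[0.018,-0.041,0.04],[0,0,0]],[[0.021,-0.047,0.035],[0,0,0]]]' | grep -A9 force; python3 plan.py '[[[-20,-146,68],[-20,-144,81],[-20,-139,92],[-20,-132,102],[-20,-122,110],[-20,-111,114],[-20,-105,114]],[0.5,0.866],45]'
```

```text
contact_force: [-0.3, -1.1, -0.1]
opening: 0.0
grip_force: 0.0
t7.4 jig mm [ -20.6 -145.    70.7] F [-0.3 -1.1 -0.1] q [ 0.24  0.49  1.52 -0.41  1.8  -1.05] z [-0.48 -0.51 -0.71]
[[-0.0, 0.002, 0.002], [0.007, 0.006, -0.007]]
[[0.004, -0.007, -0.007], [0.007, 0.006, -0.007]]
[[0.007, -0.018, -0.011], [0.007, 0.006, -0.007]]
[[0.01, -0.029, -0.014], [0.007, 0.006, -0.007]]
[[0.011, -0.042, -0.014], [0.007, 0.006, -0.007]]
[[0.011, -0.053, -0.01], [0.007, 0.006, -0.007]]
[[0.01, -0.058, -0.006], [0.007, 0.006, -0.007]]
```

```bash
python3 -m jog '[[[0.004,-0.007,-0.007],[0,0,0]],[[0.007,-0.018,-0.011],[0,0,0]],[[0.01,-0.029,-0.014],[0,0,0]],[[0.011,-0.042,-0.014],[0,0,0]],[[0.011,-0.053,-0.01],[0,0,0]]]' | grep -A9 force; python3 plan.py '[[[-20,-111,114],[-20,-108,114],[-20,-105,114],[-20,-103,114],[-20,-101,114],[-40,-160,150]],[0.5,0.866],45]'
```

```text
contact_force: [0.3, 1.0, 0.0]
opening: 0.0002
grip_force: 0.4
t7.9 jig mm [ -18.3 -109.   111.6] F [0.3 1.  0. ] q [ 0.19  0.4   1.57 -0.44  1.83 -1.11] z [-0.48 -0.51 -0.71]
[[-0.0, -0.0, -0.003], [0.005, 0.003, -0.005]]
[[-0.001, -0.002, -0.002], [0.005, 0.003, -0.005]]
[[-0.001, -0.005, 0.0], [0.005, 0.003, -0.005]]
[[-0.002, -0.006, 0.001], [0.005, 0.003, -0.005]]
[[-0.002, -0.008, 0.003], [0.005, 0.003, -0.005]]
[[-0.0, 0.014, -0.066], [0.005, 0.003, -0.005]]
```

```bash
python3 -m jog '[[[-0.001,-0.002,-0.002],[0,0,0]],[[-0.001,-0.005,0],[0,0,0]],[[-0.002,-0.007,0.001],[0,0,0]],[[-0.002,-0.008,0.003],[0,0,0]],[[-0.002,-0.008,0.003],[0,0,0]]]' | grep -A9 force; python3 plan.py '[[[-20,-97,114],[-40,-160,150],[-60,-160,280]],[0.5,0.866],45]'
```

```text
contact_force: [-0.0, 0.3, -0.2]
opening: -0.0002
grip_force: 0.0
t8.4 jig mm [ -19.4 -101.2  112. ] F [-0.   0.3 -0.2] q [ 0.18  0.39  1.57 -0.44  1.83 -1.12] z [-0.48 -0.51 -0.71]
[[-0.0, -0.005, 0.001], [0.004, 0.001, -0.005]]
[[0.002, 0.02, -0.07], [0.004, 0.001, -0.005]]
[[0.029, -0.062, -0.169], [0.004, 0.001, -0.005]]
```

```bash
python3 -m jog '[[[0,-0.002,0.001],[0,0,0]],[[0,-0.004,0.002],[0,0,0]],[[0,-0.005,0.003],[0,0,0]],[[0,-0.005,0.003],[0,0,0]]]' | grep -A9 force; python3 -c "
from station import optics;import cv2
a=[cv2.resize(optics.get_image(n)['image'][y:y+240,x:x+280],(400,343)) for n,x,y in(('side',200,120),('top',170,110))]
cv2.imwrite('pics/s4.png',cv2.hconcat(a))"; python3 plan.py
```

```text
contact_force: [2.9, 11.9, -2.7]
opening: 0.0002
grip_force: 6.1
t8.9 jig mm [-19.3 -98.6 112.6] F [ 3.8 11.9 -2.1] q [ 0.18  0.38  1.58 -0.44  1.82 -1.13] z [-0.48 -0.51 -0.72]
```

View pics/s4.png

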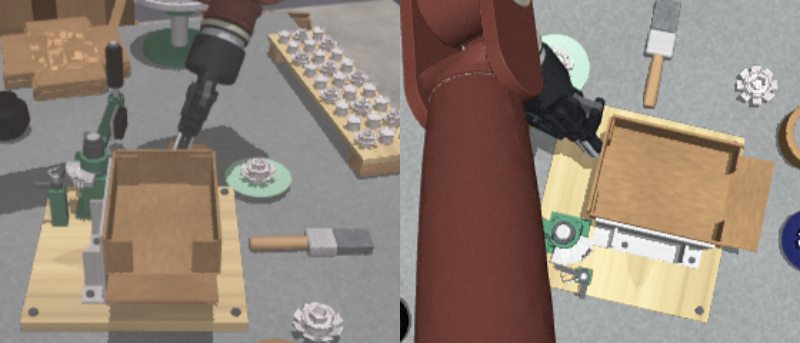

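The left wall is upright at its stop (12 N). Next I back off and cross over to the right wall.

```bash
python3 -m jog '[[[0.002,0.02,-0.07],[0,0,0]],[[0.002,0.02,-0.07],[0,0,0]],[[0.029,-0.062,-0.169],[0,0,0]],[[0.029,-0.062,-0.169],[0,0,0]],[[0.029,-0.062,-0.169],[0,0,0]]]' | grep -A9 force; python3 plan.py '[[[-45,205,300]],[0,0],0]'
```

```text
contact_force: [0.4, 0.2, 0.2]
opening: -0.0003
grip_force: 0.0
t9.4 jig mm [ -60.4 -154.2  285.8] F [0.4 0.2 0.2] q [ 0.23  0.36  1.3  -0.47  2.11 -1.22] z [-0.48 -0.51 -0.71]
[[-0.027, -0.288, 0.214], [-0.675, -0.385, -0.006]]
```

```bash
python3 -m jog '[[[-0.027,-0.288,0.214],[-0.675,-0.385,0]],[[-0.027,-0.288,0.214],[-0.675,-0.385,0]],[[-0.027,-0.288,0.214],[-0.675,-0.385,0]],[[-0.027,-0.288,0.214],[-0.675,-0.385,0]],[[-0.027,-0.288,0.214],[-0.675,-0.385,0]]]' | grep -A9 force; python3 plan.py '[[[-45,205,280]],[0.5,-0.866],45]'
```

```text
contact_force: [0.8, -1.4, 1.4]
opening: 0.0001
grip_force: 0.0
t9.9 jig mm [-48.3  97.1 293.2] F [ 0.8 -1.4  1.4] q [-0.4  -0.19  1.75 -0.02  1.6  -1.74] z [-0.01 -0.02 -1.  ]
[[0.003, -0.108, 0.016], [-0.702, 0.386, -0.012]]
```

```bash
python3 -m jog '[[[0.003,-0.108,0.016],[-0.702,0.386,0]],[[0.003,-0.108,0.016],[-0.702,0.386,0]],[[0.003,-0.108,0.016],[-0.702,0.386,0]],[[0.003,-0.108,0.016],[-0.702,0.386,0]],[[0.003,-0.108,0.016],[-0.702,0.386,0]]]' | grep -A9 force;python3 -m jog '[[[0,0,0],[0,0,0]],[[0,0,0],[0,0,0]]]' >/dev/null; python3 plan.py '[[[-45,205,110],[-42,198,48]],[0.5,-0.866],45]'
```

```text
contact_force: [0.9, 0.4, -0.7]
opening: 0.0003
grip_force: 0.0
t10.6 jig mm [-44.5 204.4 277.5] F [-0.5  0.2  0.6] q [-0.78  0.21  1.48  0.37  2.09 -2.02] z [-0.2   0.64 -0.74]
[[-0.059, -0.097, 0.124], [-0.045, 0.024, -0.018]]
[[-0.078, -0.127, 0.175], [-0.045, 0.024, -0.018]]
```

```bash
python3 -m jog '[[[-0.059,-0.097,0.124],[-0.045,0.024,-0.018]],[[-0.059,-0.097,0.124],[-0.045,0.024,-0.018]],[[-0.059,-0.097,0.124],[-0.045,0.024,-0.018]],[[-0.059,-0.097,0.124],[-0.045,0.024,-0.018]],[[-0.059,-0.097,0.124],[-0.045,0.024,-0.018]]]' | grep -A9 force; python3 plan.py '[[[-36,200,56],[-20,149,50],[-20,146,65]],[0.5,-0.866],45]'
```

```text
contact_force: [-0.1, 0.9, 0.2]
opening: -0.0
grip_force: 0.0
t11.1 jig mm [-44.4 203.2 109.3] F [-0.1  0.9  0.2] q [-0.78  0.4   1.57  0.36  1.88 -2.14] z [-0.21  0.68 -0.7 ]
[[-0.012, -0.031, 0.042], [0.002, -0.004, 0.001]]
[[-0.006, 0.003, 0.084], [0.002, -0.004, 0.001]]
[[-0.001, 0.014, 0.075], [0.002, -0.004, 0.001]]
```

```bash
python3 -m jog '[[[-0.012,-0.031,0.042],[0,0,0]],[[-0.012,-0.031,0.042],[0,0,0]],[[-0.006,0.003,0.084],[0,0,0]],[[-0.006,0.003,0.084],[0,0,0]],[[-0.006,0.003,0.084],[0,0,0]]]' | grep -A9 force;  python3 plan.py '[[[-20,146,68],[-20,144,81],[-20,139,92],[-20,132,102],[-20,122,110],[-20,111,114],[-20,105,114]],[0.5,-0.866],45]'
```

```text
contact_force: [0.1, -0.9, -0.0]
opening: 0.0001
grip_force: 0.0
t11.6 jig mm [-22.8 149.7  53.4] F [ 0.1 -0.9 -0. ] q [-0.73  0.39  1.69  0.38  1.75 -2.14] z [-0.2   0.68 -0.71]
[[0.007, 0.012, -0.007], [-0.001, 0.001, 0.004]]
[[0.012, 0.021, -0.015], [-0.001, 0.001, 0.004]]
[[0.015, 0.032, -0.02], [-0.001, 0.001, 0.004]]
[[0.017, 0.043, -0.023], [-0.001, 0.001, 0.004]]
[[0.019, 0.056, -0.022], [-0.001, 0.001, 0.004]]
[[0.019, 0.067, -0.018], [-0.001, 0.001, 0.004]]
[[0.018, 0.072, -0.015], [-0.001, 0.001, 0.004]]
```

```bash
python3 -m jog '[[[0.007,0.012,-0.007],[0,0,0]],[[0.012,0.021,-0.015],[0,0,0]],[[0.015,0.032,-0.02],[0,0,0]],[[0.017,0.043,-0.023],[0,0,0]],[[0.019,0.056,-0.022],[0,0,0]]]' | grep -A9 force;  python3 plan.py '[[[-20,114,113],[-20,106,114],[-20,102,114],[-20,98,114],[-20,95,114]],[0.5,-0.866],45]'
```

```text
contact_force: [0.6, -1.4, 0.2]
opening: -0.0001
grip_force: 0.3
t12.1 jig mm [-19.9 122.6 108.9] F [ 0.6 -1.4  0.2] q [-0.7   0.29  1.71  0.41  1.82 -2.08] z [-0.2   0.68 -0.71]
[[0.0, 0.009, 0.002], [0.0, 0.002, 0.001]]
[[-0.0, 0.016, 0.007], [0.0, 0.002, 0.001]]
[[-0.001, 0.019, 0.009], [0.0, 0.002, 0.001]]
[[-0.001, 0.022, 0.011], [0.0, 0.002, 0.001]]
[[-0.002, 0.025, 0.013], [0.0, 0.002, 0.001]]
```

```bash
python3 -m jog '[[[0,0.009,0.002],[0,0,0]],[[0,0.016,0.007],[0,0,0]],[[-0.001,0.019,0.009],[0,0,0]],[[-0.001,0.021,0.01],[0,0,0]],[[-0.001,0.022,0.011],[0,0,0]]]' | grep -A9 force;  python3 plan.py '[[[-20,98,114],[-20,95,114],[-40,160,160],[-40,160,280]],[0.5,-0.866],45]'
```

```text
contact_force: [-1.7, -7.9, 1.3]
opening: -0.0001
grip_force: 4.1
t12.6 jig mm [-18.8  99.2 112. ] F [-1.7 -7.9  1.3] q [-0.66  0.27  1.73  0.43  1.81 -2.05] z [-0.21  0.68 -0.71]
[[-0.001, 0.002, -0.001], [-0.002, -0.0, 0.0]]
[[-0.001, 0.005, 0.001], [-0.002, -0.0, 0.0]]
[[0.005, -0.015, -0.079], [-0.002, -0.0, 0.0]]
[[0.047, 0.058, -0.164], [-0.002, -0.0, 0.0]]
```

```bash
python3 -m jog '[[[0,0.002,0.001],[0,0,0]],[[0,0.002,0.001],[0,0,0]],[[0.005,-0.015,-0.079],[0,0,0]],[[0.005,-0.015,-0.079],[0,0,0]],[[0.047,0.058,-0.164],[0,0,0]]]' | grep -A9 force;  python3 plan.py '[[[-20,160,330]],[0,0],0]'
```

```text
contact_force: [-0.2, 0.3, 0.0]
opening: -0.0004
grip_force: 0.0
t13.1 jig mm [-39.2 160.9 207.5] F [-0.2  0.3  0. ] q [-0.74  0.25  1.58  0.41  2.   -2.04] z [-0.21  0.68 -0.7 ]
[[0.062, 0.073, -0.079], [0.685, -0.399, -0.004]]
```

```bash
python3 -m jog '[[[0.062,0.073,-0.079],[0.2,-0.12,0]],[[0.062,0.073,-0.079],[0.685,-0.399,0]],[[0.062,0.073,-0.079],[0.685,-0.399,0]],[[0.062,0.073,-0.079],[0.685,-0.399,0]],[[0.062,0.073,-0.079],[0.685,-0.399,0]]]' 1| grep -A9 force;  python3 plan.py '[[[78,-281,330]],[0,0],0]'
```

```text
contact_force: [0.1, 0.4, -1.2]
opening: 0.0724
grip_force: 0.0
t13.6 jig mm [-20.7 159.3 336.1] F [ 0.1  0.4 -1.2] q [-0.56 -0.25  1.73  0.02  1.69 -1.9 ] z [-0.    0.03 -1.  ]
[[0.099, 0.44, 0.019], [0.028, -0.007, -0.001]]
```

```bash
python3 -m jog '[[[0.099,0.44,0.019],[0.028,0,0]],[[0.099,0.44,0.019],[0.028,0,0]],[[0.099,0.44,0.019],[0.028,0,0]],[[0.099,0.44,0.019],[0.028,0,0]],[[0.099,0.44,0.019],[0.028,0,0]]]' >/dev/null; python3 -m jog '[[[0,0,0],[0,0,0]]]'>/dev/null;  python3 plan.py '[[[78,-281,280]],[0,0],0]'
```

```text
t14.2 jig mm [ 36.7 -89.8 331.4] F [0.7 0.1 0.5] q [-0.04 -0.34  1.81  0.01  1.69 -1.39] z [-0.01  0.01 -1.  ]
[[0.039, 0.191, 0.053], [0.007, -0.017, 0.008]]
```

```bash
python3 -m jog '[[[0.039,0.191,0.053],[0,0,0]],[[0.039,0.191,0.053],[0,0,0]],[[0.039,0.191,0.053],[0,0,0]],[[0.039,0.191,0.053],[0,0,0]],[[0.039,0.191,0.053],[0,0,0]]]' >/dev/null
python3 - <<'E'
import plan; from plan import *; from station import optics
o=ctrl.get_obs(); m=optics.get_image("wrist"); s=optics.get_image("side")
plan.where()
T=np.eye(4);T[:3,:3]=R.from_rotvec(o["tool_rot"]).as_matrix();T[:3,3]=o["tool_pos"]
C=np.linalg.inv(T@m["mount"]); m["rvec"]=R.from_matrix(C[:3,:3]).as_rotvec(); m["tvec"]=C[:3,3]
b=np.r_[P0,0]+.078*ex-.281*ey
im=m["image"].copy()
for z in(.129,.162,.195): 
    u=proj(m,b+[0,0,z])[0];print(z,u.round(1));cv2.drawMarker(im,tuple(int(k) for k in u),(0,255,255),0,12)
cv2.imwrite("pics/w1.png",cv2.hconcat([cv2.resize(im,(440,330)),cv2.resize(s["image"][100:340,200:462],(360,330))]))
E
python3 plan.py '[[[78,-281,146]],[0,0],0]'
```

```text
t14.8 jig mm [  74.9 -276.5  279.1] F [-0.5 -0.7  0.6] q [ 0.33 -0.17  1.75  0.01  1.58 -1.01] z [-0.02  0.01 -1.  ]
0.129 [319.  224.6]
0.162 [319.2 235.4]
0.195 [319.5 249.2]
t14.8 jig mm [  74.9 -276.5  279.1] F [-0.5 -0.7  0.6] q [ 0.33 -0.17  1.75  0.01  1.58 -1.01] z [-0.02  0.01 -1.  ]
[[0.001, 0.004, 0.133], [0.004, -0.017, 0.001]]
```

View pics/w1.png

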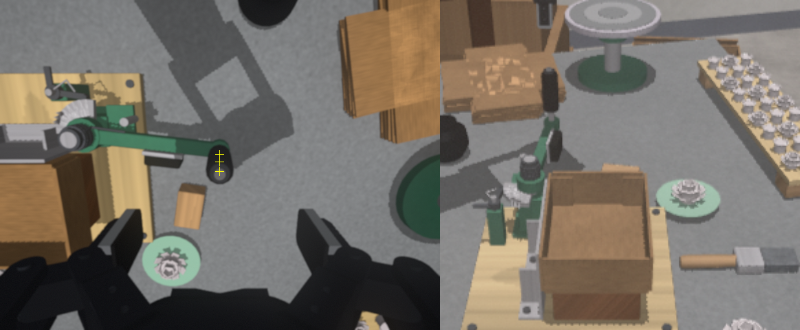

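All three walls stand upright, and the predicted handle axis (yellow marks at px (219,155–171)) lies on the real handle. Descend and grip.

```bash
python3 -m jog '[[[0.001,0.004,0.05],[0,-0.017,0]],[[0.001,0.004,0.1],[0,-0.017,0]],[[0.001,0.004,0.133],[0,-0.017,0]],[[0.001,0.004,0.133],[0,-0.017,0]],[[0.001,0.004,0.133],[0,-0.017,0]]]' | grep -A9 force; python3 -m jog '[[[0,0,0],[0,0,0]],[[0,0,0],[0,0,0]],[[0,0,0],[0,0,0]],[[0,0,0],[0,0,0]],[[0,0,0],[0,0,0]]]' 0 60 | grep -A9 force
python3 - <<'E'
from plan import *
where()
w=[(98-165*np.sin(f+.12),-117-165*np.cos(f+.12),146) for f in np.arange(.1,1.5,.1)]
rows(w)
E
```

```text
contact_force: [0.2, 0.1, 0.8]
opening: 0.0855
grip_force: 0.0
contact_force: [-2.2, -5.6, 7.1]
opening: 0.0249
grip_force: 58.6
t15.8 jig mm [  76.8 -280.1  149.1] F [-2.2 -5.6  7.1] q [ 0.35 -0.09  1.9   0.    1.33 -0.99] z [ 0.  0. -1.]
[[-0.015, -0.002, 0.003], [0.002, 0.004, -0.0]]
[[-0.031, -0.007, 0.003], [0.002, 0.004, -0.0]]
[[-0.046, -0.012, 0.003], [0.002, 0.004, -0.0]]
[[-0.061, -0.02, 0.003], [0.002, 0.004, -0.0]]
[[-0.075, -0.029, 0.003], [0.002, 0.004, -0.0]]
[[-0.088, -0.039, 0.003], [0.002, 0.004, -0.0]]
[[-0.099, -0.051, 0.003], [0.002, 0.004, -0.0]]
[[-0.11, -0.063, 0.003], [0.002, 0.004, -0.0]]
[[-0.119, -0.077, 0.003], [0.002, 0.004, -0.0]]
[[-0.127, -0.091, 0.003], [0.002, 0.004, -0.0]]
[[-0.134, -0.106, 0.003], [0.002, 0.004, -0.0]]
[[-0.139, -0.122, 0.003], [0.002, 0.004, -0.0]]
[[-0.142, -0.138, 0.003], [0.002, 0.004, -0.0]]
[[-0.144, -0.155, 0.003], [0.002, 0.004, -0.0]]
```

```bash
python3 -m jog '[[[-0.015,-0.002,0],[0,0,0]],[[-0.031,-0.007,0],[0,0,0]],[[-0.046,-0.012,0],[0,0,0]],[[-0.061,-0.02,0],[0,0,0]],[[-0.075,-0.029,0],[0,0,0]]]' | grep -A9 force
cat > arc.py <<'E'
from plan import *; import sys
where(); o=ctrl.get_obs(); r=o["tool_pos"]-np.r_[P0,0]; x,y=1e3*r@ex-98,1e3*r@ey+117
print("radius %.1f angle %.3f"%(np.hypot(x,y),np.arctan2(-x,-y)-.12),"opening",o["opening"],o["grip_force"])
rows([(98-165*np.sin(f+.12),-117-165*np.cos(f+.12),147) for f in eval(sys.argv[1])])
E
python3 arc.py '[.6,.7,.8,.9,1.0]'
```

```text
contact_force: [-7.3, 1.2, 6.3]
opening: 0.0246
grip_force: 58.9
t16.3 jig mm [   2.6 -252.4  149.1] F [-7.3  1.2  6.3] q [ 0.23  0.01  1.8   0.01  1.33 -1.11] z [ 0.    0.01 -1.  ]
radius 165.7 angle 0.494 opening 0.024613503320832574 58.92369031906128
[[-0.013, -0.011, 0.002], [0.006, 0.0, 0.0]]
[[-0.025, -0.023, 0.002], [0.006, 0.0, 0.0]]
[[-0.036, -0.036, 0.002], [0.006, 0.0, 0.0]]
[[-0.045, -0.049, 0.002], [0.006, 0.0, 0.0]]
[[-0.053, -0.064, 0.002], [0.006, 0.0, 0.0]]
```

```bash
python3 -m jog '[[[-0.013,-0.011,0],[0,0,0]],[[-0.025,-0.023,0],[0,0,0]],[[-0.036,-0.036,0],[0,0,0]],[[-0.045,-0.049,0],[0,0,0]],[[-0.053,-0.064,0],[0,0,0]]]' | grep -A9 force; python3 arc.py '[1.08,1.16,1.24,1.31,1.37]'
```

```text
contact_force: [-0.0, 11.4, 3.6]
opening: 0.0247
grip_force: 58.9
t16.8 jig mm [ -51.4 -191.   149.2] F [-0.  11.4  3.6] q [ 0.1   0.04  1.76  0.01  1.33 -1.25] z [ 0.01  0.01 -1.  ]
radius 166.7 angle 0.991 opening 0.02465782907815019 58.943012952804565
[[-0.004, -0.014, 0.002], [0.013, 0.005, 0.001]]
[[-0.009, -0.027, 0.002], [0.013, 0.005, 0.001]]
[[-0.012, -0.04, 0.002], [0.013, 0.005, 0.001]]
[[-0.014, -0.051, 0.002], [0.013, 0.005, 0.001]]
[[-0.015, -0.061, 0.002], [0.013, 0.005, 0.001]]
```

```bash
python3 -m jog '[[[-0.004,-0.014,0],[0,0,0]],[[-0.009,-0.027,0],[0,0,0]],[[-0.012,-0.04,0],[0,0,0]],[[-0.014,-0.051,0],[0,0,0]],[[-0.015,-0.061,0],[0,0,0]]]' | grep -A9 force; python3 arc.py '[1.40,1.42,1.43,1.44,1.45]'
```

```text
contact_force: [10.0, 8.7, -0.2]
opening: 0.0244
grip_force: 59.3
t17.3 jig mm [ -68.8 -129.8  149.3] F [10.   8.7 -0.2] q [-0.01  0.02  1.79  0.01  1.32 -1.35] z [ 0.01  0.01 -1.  ]
radius 167.2 angle 1.374 opening 0.024387736166200213 59.30670619010925
[[0.002, -0.004, 0.002], [0.013, 0.011, 0.0]]
[[0.002, -0.008, 0.002], [0.013, 0.011, 0.0]]
[[0.002, -0.009, 0.002], [0.013, 0.011, 0.0]]
[[0.002, -0.011, 0.002], [0.013, 0.011, 0.0]]
[[0.002, -0.013, 0.002], [0.013, 0.011, 0.0]]
```

```bash
python3 -m jog '[[[0,-0.004,0],[0,0,0]],[[0.001,-0.006,0],[0,0,0]],[[0.001,-0.006,0],[0,0,0]]]' | grep -A1 force; python3 arc.py '[1.45]';python3 -m jog '[[[0,-0.002,0],[0,0,0]],[[0,-0.003,0],[0,0,0]],[[0,-0.003,0],[0,0,0]],[[0,-0.003,0],[0,0,0]]]' | grep -A1 force; python3 arc.py '[1.45]'
```

```text
contact_force: [15.1, 7.7, -4.9]
opening: 0.0247
grip_force: 59.1
t17.6 jig mm [ -69.  -123.7  149.4] F [15.1  7.7 -4.9] q [-0.02  0.01  1.79  0.01  1.32 -1.36] z [ 0.02  0.01 -1.  ]
radius 167.2 angle 1.411 opening 0.02465107577679529 59.055771231651306
[[0.002, -0.007, 0.002], [0.012, 0.015, -0.0]]
contact_force: [18.4, 12.9, -4.3]
opening: 0.025
grip_force: 59.2
t18.0 jig mm [ -69.1 -122.7  149.4] F [18.4 12.9 -4.3] q [-0.02  0.01  1.8   0.01  1.32 -1.37] z [ 0.02  0.01 -1.  ]
radius 167.2 angle 1.416 opening 0.025044000037284783 59.22609329223633
[[0.002, -0.006, 0.002], [0.016, 0.016, 0.0]]
```

```bash
python3 -m jog '[[[0.001,-0.002,0],[0,0,0]],[[0.002,-0.004,0],[0,0,0]],[[0.002,-0.004,0],[0,0,0]],[[0.002,-0.004,0],[0,0,0]],[[0.002,-0.004,0],[0,0,0]]]' | grep -A1 force
python3 - <<'E'
from station import optics;import cv2
a=[cv2.resize(optics.get_image(n)['image'][y:y+240,x:x+280],(400,343)) for n,x,y in(('side',200,120),('top',170,110))]
cv2.imwrite('pics/s5.png',cv2.hconcat(a))
E
python3 arc.py '[1.45]'
```

```text
contact_force: [29.1, 21.6, -11.6]
opening: 0.0243
grip_force: 59.8
t18.6 jig mm [ -68.9 -121.9  149.5] F [ 30.   22.2 -11.2] q [-0.03  0.    1.8   0.02  1.31 -1.37] z [ 0.03  0.02 -1.  ]
radius 167.0 angle 1.422 opening 0.024977982086667076 59.7773140668869
[[0.002, -0.005, 0.002], [0.023, 0.022, 0.001]]
```

View pics/s5.png

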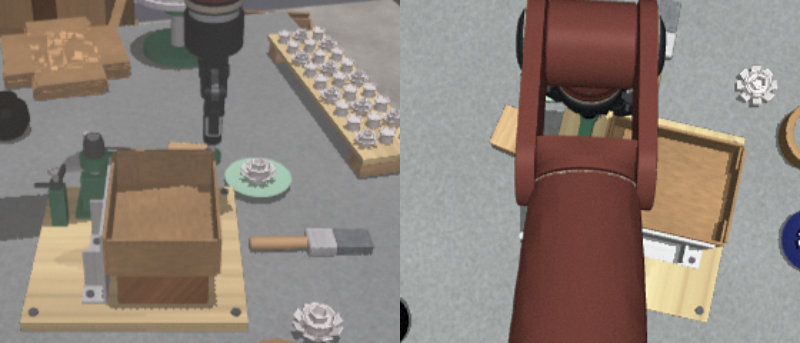

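The walls are upright and the pad bears on the left wall (tangential 28 N). The radial force shows I moved the wrong way, so I'll relieve it.

```bash
python3 -m jog '[[[-0.002,0,0],[0,0,0]],[[-0.005,0,0],[0,0,0]],[[-0.005,0,0],[0,0,0]],[[-0.005,0,0],[0,0,0]],[[-0.005,0,0],[0,0,0]]]' | grep -A1 force;python3 arc.py '[1.45]'; python3 -m jog '[[[0,0,0],[0,0,0]],[[0,0,0],[0,0,0]],[[0,0,0],[0,0,0]],[[0,0,0],[0,0,0]],[[0,0,0],[0,0,0]]]' | grep -A1 force;python3 arc.py '[1.45]'
```

```text
contact_force: [9.6, 24.6, -0.1]
opening: 0.0247
grip_force: 60.8
t19.1 jig mm [ -69.3 -121.9  149.3] F [ 9.6 24.6 -0.1] q [-0.03  0.01  1.79  0.02  1.32 -1.37] z [ 0.01  0.02 -1.  ]
radius 167.4 angle 1.421 opening 0.024657773328682298 60.78583002090454
[[0.002, -0.005, 0.002], [0.022, 0.009, 0.002]]
contact_force: [10.5, 24.4, -0.5]
opening: 0.0246
grip_force: 60.8
t19.6 jig mm [ -69.3 -121.9  149.3] F [10.5 24.4 -0.5] q [-0.03  0.01  1.79  0.02  1.32 -1.37] z [ 0.01  0.02 -1.  ]
radius 167.4 angle 1.421 opening 0.024565405303520155 60.7843816280365
[[0.002, -0.005, 0.002], [0.022, 0.009, 0.002]]
```

```bash
python3 -c "
from station import job;print(job.finish_job())"
```

```text
the job is handed in; nothing more can be done
None
```

I handed the job in at about 19.6 s of the 72 s allowed: all three walls stand upright, and the gripper still holds the clamp handle pressed, with the pad bearing on the left wall (about 26 N along its swing, clamp at about 1.42 rad). I saw nothing around the jig disturbed, but the hand-in call returned no verdict.

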